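# Load colour nuggets onto the preheat burner

## Task

Somebody left the burner's gas cock open: first turn its yellow lever fully shut. Then, without touching the glass with the fingers, use the flat pan to push every colour nugget on the bench against the stop bar so that it rides up onto the pan, lift them all clear, and set the pan with all of them on the burner stand, level and lengthwise on its two rails, sideways in the middle, with its open nose close up to the red guard plate (within a finger's width), and let go of it. Only then turn the gas cock fully open, and leave the other things on the bench where they are.

Things in the scene. Friction and masses are not known exactly. Their poses are not given: they have to be found in the camera images.
- pan: flat steel pan shovel with a raised wooden grip. Its floor is a flat sheet 96 long (its own x) by 100 wide (its y) and 2 thick, open at the nose (+x end, no lip); origin: centre of the floor's underside, so the nose edge is at x = +48. Side walls 3 thick, 32 high, reaching from the back to x = +36 (94 clear between them); back wall 34 high at x = -48 to -45. Grip: see pan_grip. About 0.4 kg, balanced about 15 to 20 behind the origin. It starts flat on the bench
- pan_grip (a point): centre of the pan's grip, a wooden bar 76 long (pan's x), 18 wide (pan's y), 20 high, level, 36 behind the pan's origin and 58 above its underside; joined to the back wall by a 16 wide post below the bar; otherwise free underneath (48 above the underside). Same axes as the pan
- pan_nose (a point): middle of the pan's nose edge, at the underside, 48 ahead of the pan's origin; same axes as the pan
- stop: straight fixed aluminium stop bar on the bench, 380 long (its y, centred), 34 high, 18 thick, at one edge of a polished steel marver patch that is flush with the bench. Origin: middle of the foot of its working face; +x points level out of the face over the patch where the nuggets lie; patch and bench are one flat surface at z = 0
- stand: fixed black burner stand: two level rails, each 120 long (its x), 8 wide, 70 apart centre to centre (at y = +35 and -35), their tops 70 above the bench, on four legs; across the rails' +x end stands a red upright guard plate, 94 wide, 4 thick, from 55 to 105 above the bench, its inner face at x = +60; a small brass burner low between them; origin on the bench under its middle
- stand_top (a point): midpoint between the two rails of the stand, at the height of their tops; same axes as the stand
- cock_axis (a point): turning axis of the gas cock's yellow lever, at the lever's mid height, 100 above the bench. Its x axis is across the pipe, its y axis along the pipe; z is up. Pipe (22 diameter, top at 69; brass body 36 diameter, top at 76) runs from y = -56 to +56, with a leg down to the bench at y = +45 and -45; the stand's and the cock's pipes go through the bench top
- cock_tip (a point): end of the yellow lever, 80 from the turning axis, at the lever's mid height. The lever is a bar 12 wide and 10 high from the axis to here, free below and on both sides from 58 outwards
- cock (a joint): gas cock lever angle in rad: 0 = shut, hard stop, lever across the pipe, pointing along -x of cock_axis; 1.571 = fully open, hard stop, lever in line with the pipe, pointing along -y of cock_axis (it turns anticlockwise seen from above as it opens). It starts open or nearly so, needs about 0.12 Nm to turn (2 N near its end), and stays where it is left
- nug0: red glass colour nugget: a flat six-sided chunk, 30 across its corners, 26 across its flats, 12 high, its rim bevelled away above and below (foot 12 wide, widest at 5 to 7 high, alike both ways up), 18 g; origin: centre of its foot. Four to six of the eight are present, the rest are absent (None)
- nug1: orange glass colour nugget: a flat six-sided chunk, 30 across its corners, 26 across its flats, 12 high, its rim bevelled away above and below (foot 12 wide, widest at 5 to 7 high, alike both ways up), 18 g; origin: centre of its foot. Four to six of the eight are present, the rest are absent (None)
- nug2: yellow glass colour nugget: a flat six-sided chunk, 30 across its corners, 26 across its flats, 12 high, its rim bevelled away above and below (foot 12 wide, widest at 5 to 7 high, alike both ways up), 18 g; origin: centre of its foot. Four to six of the eight are present, the rest are absent (None)
- nug3: blue glass colour nugget: a flat six-sided chunk, 30 across its corners, 26 across its flats, 12 high, its rim bevelled away above and below (foot 12 wide, widest at 5 to 7 high, alike both ways up), 18 g; origin: centre of its foot. Four to six of the eight are present, the rest are absent (None)
- nug4: green glass colour nugget: a flat six-sided chunk, 30 across its corners, 26 across its flats, 12 high, its rim bevelled away above and below (foot 12 wide, widest at 5 to 7 high, alike both ways up), 18 g; origin: centre of its foot. Four to six of the eight are present, the rest are absent (None)
- nug5: purple glass colour nugget: a flat six-sided chunk, 30 across its corners, 26 across its flats, 12 high, its rim bevelled away above and below (foot 12 wide, widest at 5 to 7 high, alike both ways up), 18 g; origin: centre of its foot. Four to six of the eight are present, the rest are absent (None)
- nug6: white glass colour nugget: a flat six-sided chunk, 30 across its corners, 26 across its flats, 12 high, its rim bevelled away above and below (foot 12 wide, widest at 5 to 7 high, alike both ways up), 18 g; origin: centre of its foot. Four to six of the eight are present, the rest are absent (None)
- nug7: turquoise glass colour nugget: a flat six-sided chunk, 30 across its corners, 26 across its flats, 12 high, its rim bevelled away above and below (foot 12 wide, widest at 5 to 7 high, alike both ways up), 18 g; origin: centre of its foot. Four to six of the eight are present, the rest are absent (None)
- squeeze: bystander, to be left alone: white plastic squeeze bottle, 60 diameter, 150 high; origin: centre of its underside
- jacks: bystander, to be left alone: steel jacks (big two-bladed tongs) lying flat, 210 long, 10 high, 66 wide; origin: centre of its underside
- cork: bystander, to be left alone: cork paddle lying flat, 200 long, 12 high; origin: centre of its underside
- tumbler: bystander, to be left alone: green glass tumbler, 72 diameter, 90 high; origin: centre of its underside
- mould: bystander, to be left alone: brass mould, 80 diameter, 55 high; origin: centre of its underside
- tweezers: bystander, to be left alone: steel tweezers lying flat, 185 long, 10 high; origin: centre of its underside
- block: bystander, to be left alone: dark wooden shaping block, 76 diameter, 45 high; origin: centre of its underside
There are look-alikes about, which are no part of the job. What is shaped like the pan but purple is not meant.

How it is judged:
On the way, in this order (a step that is already met when the one before it is completed fails the run):
1. the gas cock is fully shut (value of joint cock below 0.09 rad), for 0.2 s.
2. all nuggets present lie in the pan and are lifted clear of the bench, with the gas still shut (x of nug0 in the frame of pan between -0.05 and 0.05 m and y of nug0 in the frame of pan between -0.052 and 0.052 m and z of nug0 in the frame of pan between -0.002 and 0.042 m and x of nug1 in the frame of pan between -0.05 and 0.05 m and y of nug1 in the frame of pan between -0.052 and 0.052 m and z of nug1 in the frame of pan between -0.002 and 0.042 m and x of nug2 in the frame of pan between -0.05 and 0.05 m and y of nug2 in the frame of pan between -0.052 and 0.052 m and z of nug2 in the frame of pan between -0.002 and 0.042 m and x of nug3 in the frame of pan between -0.05 and 0.05 m and y of nug3 in the frame of pan between -0.052 and 0.052 m and z of nug3 in the frame of pan between -0.002 and 0.042 m and x of nug4 in the frame of pan between -0.05 and 0.05 m and y of nug4 in the frame of pan between -0.052 and 0.052 m and z of nug4 in the frame of pan between -0.002 and 0.042 m and x of nug5 in the frame of pan between -0.05 and 0.05 m and y of nug5 in the frame of pan between -0.052 and 0.052 m and z of nug5 in the frame of pan between -0.002 and 0.042 m and x of nug6 in the frame of pan between -0.05 and 0.05 m and y of nug6 in the frame of pan between -0.052 and 0.052 m and z of nug6 in the frame of pan between -0.002 and 0.042 m and x of nug7 in the frame of pan between -0.05 and 0.05 m and y of nug7 in the frame of pan between -0.052 and 0.052 m and z of nug7 in the frame of pan between -0.002 and 0.042 m and value of joint cock below 0.09 rad and height (world z) of pan above 0.045 m), for 0.2 s.
3. the pan with all nuggets rests released on the stand, with the gas still shut (x of nug0 in the frame of pan between -0.05 and 0.05 m and y of nug0 in the frame of pan between -0.052 and 0.052 m and z of nug0 in the frame of pan between -0.002 and 0.042 m and x of nug1 in the frame of pan between -0.05 and 0.05 m and y of nug1 in the frame of pan between -0.052 and 0.052 m and z of nug1 in the frame of pan between -0.002 and 0.042 m and x of nug2 in the frame of pan between -0.05 and 0.05 m and y of nug2 in the frame of pan between -0.052 and 0.052 m and z of nug2 in the frame of pan between -0.002 and 0.042 m and x of nug3 in the frame of pan between -0.05 and 0.05 m and y of nug3 in the frame of pan between -0.052 and 0.052 m and z of nug3 in the frame of pan between -0.002 and 0.042 m and x of nug4 in the frame of pan between -0.05 and 0.05 m and y of nug4 in the frame of pan between -0.052 and 0.052 m and z of nug4 in the frame of pan between -0.002 and 0.042 m and x of nug5 in the frame of pan between -0.05 and 0.05 m and y of nug5 in the frame of pan between -0.052 and 0.052 m and z of nug5 in the frame of pan between -0.002 and 0.042 m and x of nug6 in the frame of pan between -0.05 and 0.05 m and y of nug6 in the frame of pan between -0.052 and 0.052 m and z of nug6 in the frame of pan between -0.002 and 0.042 m and x of nug7 in the frame of pan between -0.05 and 0.05 m and y of nug7 in the frame of pan between -0.052 and 0.052 m and z of nug7 in the frame of pan between -0.002 and 0.042 m and x of pan_nose in the frame of stand_top above 0.045 m and y of pan_nose in the frame of stand_top between -0.02 and 0.02 m and z of pan in the frame of stand_top between -0.005 and 0.006 m and angle between pan's own z axis and vertical below 0.07 rad and angle between the x axis of pan and the x axis of stand, either way round below 0.25 rad and linear speed of pan below 0.02 m/s and contact force between the fingers and pan below 0.2 N and value of joint cock below 0.09 rad), for 0.3 s.
4. the gas cock is fully open (value of joint cock above 1.48 rad), for 0.2 s.
At the end, for the whole second after the job is handed in: all nuggets present lie in the pan; the pan rests released and level (0.07 rad) on the rails, nose within 15 mm of the guard plate and 20 mm of the stand's middle line, along the rails within 0.25 rad; the gas cock is fully open (over 1.48 rad); all at rest (x of nug0 in the frame of pan between -0.05 and 0.05 m and y of nug0 in the frame of pan between -0.052 and 0.052 m and z of nug0 in the frame of pan between -0.002 and 0.042 m and x of nug1 in the frame of pan between -0.05 and 0.05 m and y of nug1 in the frame of pan between -0.052 and 0.052 m and z of nug1 in the frame of pan between -0.002 and 0.042 m and x of nug2 in the frame of pan between -0.05 and 0.05 m and y of nug2 in the frame of pan between -0.052 and 0.052 m and z of nug2 in the frame of pan between -0.002 and 0.042 m and x of nug3 in the frame of pan between -0.05 and 0.05 m and y of nug3 in the frame of pan between -0.052 and 0.052 m and z of nug3 in the frame of pan between -0.002 and 0.042 m and x of nug4 in the frame of pan between -0.05 and 0.05 m and y of nug4 in the frame of pan between -0.052 and 0.052 m and z of nug4 in the frame of pan between -0.002 and 0.042 m and x of nug5 in the frame of pan between -0.05 and 0.05 m and y of nug5 in the frame of pan between -0.052 and 0.052 m and z of nug5 in the frame of pan between -0.002 and 0.042 m and x of nug6 in the frame of pan between -0.05 and 0.05 m and y of nug6 in the frame of pan between -0.052 and 0.052 m and z of nug6 in the frame of pan between -0.002 and 0.042 m and x of nug7 in the frame of pan between -0.05 and 0.05 m and y of nug7 in the frame of pan between -0.052 and 0.052 m and z of nug7 in the frame of pan between -0.002 and 0.042 m and x of pan_nose in the frame of stand_top above 0.045 m and y of pan_nose in the frame of stand_top between -0.02 and 0.02 m and z of pan in the frame of stand_top between -0.005 and 0.006 m and angle between pan's own z axis and vertical below 0.07 rad and angle between the x axis of pan and the x axis of stand, either way round below 0.25 rad and linear speed of pan below 0.02 m/s and contact force between the fingers and pan below 0.2 N and value of joint cock above 1.48 rad and linear speed of each of nug0, nug1, nug2, nug3, nug4, nug5, nug6, nug7 below 0.03 m/s); the robot touches nothing.
It fails at once if the fingers touch a nugget (contact force between the fingers and nug0 above 1 N or contact force between the fingers and nug1 above 1 N or contact force between the fingers and nug2 above 1 N or contact force between the fingers and nug3 above 1 N or contact force between the fingers and nug4 above 1 N or contact force between the fingers and nug5 above 1 N or contact force between the fingers and nug6 above 1 N or contact force between the fingers and nug7 above 1 N).
It fails at once if a bystander is moved more than 30 mm (distance of any of squeeze, jacks, cork, tumbler, mould, tweezers, block from where it was at the start of the episode above 0.03 m).
Of nug0, nug1, nug2, nug3, nug4, nug5, nug6, nug7 only 4 to 6 are there at a start; the rules pass over those that are not, and their reading is None.
At some moment in a run one of nug0, nug1, nug2, nug3, nug4, nug5, nug6, nug7 may be knocked a few centimetres aside while the robot is not near it.
It also fails if it takes over 210 s, if anything falls off the work surface, if the arm or the gripper's body presses on something with over 40 N, if the wrist force passes 120 N, or if a joint passes its speed limit or range.

## Robot

A 6-joint arm with a two-finger parallel gripper is mounted at the origin on the work surface. World frame = base frame: x ahead of the robot, y to its left, z up, the work surface at z = 0. Lengths are in m, angles in rad, forces in N, time in s.
With the tool pointing down it reaches from about 0.375 to 0.9 m from the base axis. Payload 3.1 kg.
Tool frame: the origin (TCP) lies on the centre line of the jaws, within the pads' length; the fingertips stand 8 mm ahead of it and the grasp point (between the pads) lies 11 mm behind it; z points along the fingers, y is the line along which they close (so a half turn about z gives the same grasp; the last joint's range is limited). The gripper opens to 85 mm and grips with 20 to 120 N. Pads are 22 mm wide; open, the fingers measure 114 mm over their backs; the gripper's body (76 mm by 85 mm) begins 54 mm behind the grasp point. The pads swing forward as they close: fully open they stand 13 mm farther back than shut.
Start: joints at [1.03, 0.527, 1.433, -0, 1.181, -0.178], TCP at [0.221, 0.585, 0.239] pointing down, gripper open.
Joint ranges: [-3.08, 3.08], [-0.75, 2.2], [0.22, 2.44], [-1.43, 4.57], [0, 2.65], [-2.85, 2.85]. Speed limits (rad/s): [2.79, 2.79, 3.14, 3.14, 3.14, 3.14].

## Interface

Orientations are given as a unit quaternion [x, y, z, w].
In Python, from station import * gives the robot as it stands.
- The arm moves only by the tool play_rows, never from a script. Its argument "rows" is a list of rows, each a list of 3 entries, a list of its own where there are three numbers: the turn, a rotation vector about the tool's x, y, z in degrees, then the shift along the tool's x, y, z in mm, then the closure, from 0 (fully open) to 1 (shut). In form: [[[ax, ay, az], [dx, dy, dz], jaw], ...]. A call has 1 to 12 rows; each row shifts and turns the commanded pose from where the row before left it, along the tool's axes as they then stand; what a row does not reach is not made up. A row lasts 1/12 s, in which the tool goes at most 41.7 mm and 7.16 degrees, less where a joint would pass 70% of its speed; a pose out of reach is approached as far as the arm can. A call with a gripper value outside its range is refused whole. The fingers move at their own pace and stop on an object; "grip_force" is the grip in N (left out, the last holds). Time passes only in rows, so rows that do not move let the fingers close. It gives the time, the measured TCP pose, the force, the opening and the grip force at its end, in the units of the state.
- sense(): the state, without advancing time (a new reading comes with each control period).
- snapshot(name): name is "side" or "top"; returns (picture, depth): 420x560x3 uint8, red, green, blue; 420x560 float32, m along the optical axis (not along the pixel's ray), 0 where there is no reading.
- get_calibration(name): a dict with "vfov" (degrees; the focal length in pixels is half the picture's height over the tangent of half this angle, whatever the lens; pixels are square), "cx", "cy" (the principal point, pixels), "xyz" and "attitude" of the camera in the world. Camera axes: x right, y down, z forward; pixel columns grow to the right and rows downward; lengths in m; the calibration is good to about 2 mm. A picture is of the moment at which its call begins. get_calibration takes no time and is no camera call.
- sign_off(): hands the job in; it is judged then, once.
The state is a dict: "t": time; "q": joint angles; "qd": joint speeds; "tau": joint torques, N m; "tcp_pos": TCP position; "tool_rot": TCP orientation; "force": force on the tool from outside, world axes, zero at the start; "ft_torque": the same for the moment, N m; "finger_gap": opening from 0.0 (shut) to 1.0 (fully open); "gripper_force": force on a finger pad.
Only numpy, scipy, OpenCV 4.12 (cv2) and the standard library are available. Lean on these libraries where they do the work, as an engineer would, in place of code of your own. Each camera call takes 0.05 s, during which the arm holds its last target. There are 200 camera calls.

## Working session

There is one attempt and no reset: what is moved stays moved. The work goes in short steps, Python scripts to look and compute and a tool call to move; the robot and the scene stay as the last step left them, time stands still between calls to the robot, and variables do not carry over. Pictures are saved under pics/ and viewed, at most 15 in all, crops included, and the job is handed in when it is done.

Besides the shell and the picture viewer there is one more tool, called after ">>>" by a JSON object that holds its "api" and its "payload", one argument or row to a line. play_rows: Moves the arm, as the interface text tells. Its arguments: {"type":"object","properties":{"rows":{"type":"array","items":{"type":"array"}},"grip_force":{"type":"number"}},"required":["rows"]}

```bash
mkdir -p pics
cat > h.py <<'E'
from station import *
import numpy as np, cv2
from scipy.spatial.transform import Rotation as R
def cam(n):
    c=get_calibration(n); return c
def RT(c):
    a=np.array(c['attitude'],float)
    M=R.from_quat(a).as_matrix() if a.size==4 else a.reshape(3,3)
    return M,np.array(c['xyz'])
def ray(c,u,v,H=420):
    f=H/2/np.tan(np.radians(c['vfov'])/2)
    M,o=RT(c); d=M@np.array([(u-c['cx'])/f,(v-c['cy'])/f,1]); return o,d
def onplane(c,u,v,z):
    o,d=ray(c,u,v); return o+d*(z-o[2])/d[2]
def proj(c,p):
    f=210/np.tan(np.radians(c['vfov'])/2)
    M,o=RT(c); q=M.T@(np.array(p)-o); return np.array([c['cx']+f*q[0]/q[2],c['cy']+f*q[1]/q[2]])
def cloud(c,dep):
    f=210/np.tan(np.radians(c['vfov'])/2); M,o=RT(c)
    v,u=np.mgrid[:420,:560]
    q=np.stack([(u-c['cx'])/f*dep,(v-c['cy'])/f*dep,dep],-1); return q@M.T+o
def snap(n,tag):
    p,d=snapshot(n); cv2.imwrite(f'pics/{tag}.png',p[:,:,::-1]); np.savez(f'pics/{tag}.npz',p=p,d=d); return p,d
E
python3 - <<'E'
from h import *
for n in('top','side'):
    print(get_calibration(n)); snap(n,n+'0')
print(sense())
E
```

```text
{'vfov': 50.72569435324331, 'cx': 276.25956785306704, 'cy': 210.07470839190543, 'xyz': array([0.4301714 , 0.02856826, 1.2965795 ]), 'attitude': array([ 0.71031914, -0.70254622,  0.03659013, -0.0231665 ])}
{'vfov': 55.19668016221519, 'cx': 274.23301815504504, 'cy': 209.1148984635365, 'xyz': array([-0.1637477 , -0.60487925,  0.70285499]), 'attitude': array([ 0.8156225 , -0.34638333,  0.19151173, -0.42202106])}
{'t': 0.1, 'q': array([ 1.03055140e+00,  5.28381188e-01,  1.43378420e+00, -1.12690503e-05,
        1.18147020e+00, -1.78471567e-01]), 'qd': array([ 0.00148238, -0.00210215, -0.0026911 , -0.00030837, -0.00083139,
       -0.00124093]), 'tau': array([ 1.36483877e-04, -4.43303633e+01, -1.78585607e+01, -2.69585444e-04,
        3.83960840e-03,  9.11924786e-06]), 'tcp_pos': array([0.22082556, 0.58399044, 0.2384234 ]), 'tool_rot': array([ 1.79899653e-01,  9.83684437e-01, -9.58050887e-04, -3.54345078e-04]), 'force': array([ 0.794583  ,  0.09004689, -0.14210333]), 'ft_torque': array([ 0.05076456,  0.0206703 , -0.00818873]), 'gripper_force': 0.0, 'finger_gap': 0.9958309443402587}
```

View pics/top0.png

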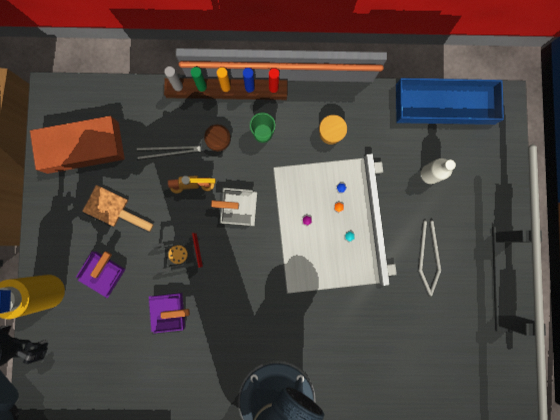

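View pics/side0.png

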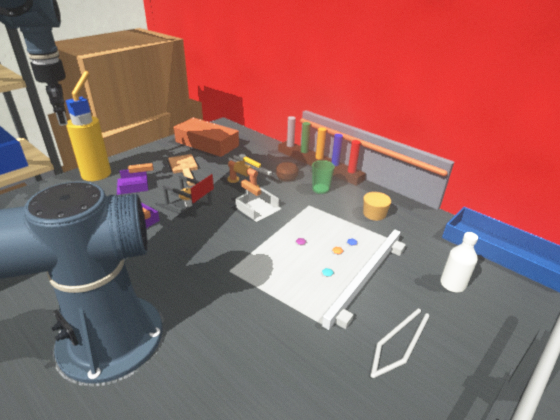

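Run:
```python
from h import *
p=cv2.imread('pics/top0.png')
a=cv2.resize(p[160:280,150:270],(480,480),interpolation=cv2.INTER_CUBIC)
cv2.imwrite('pics/c1.png',a)
b=cv2.resize(p[145:295,265:400],None,fx=4,fy=4,interpolation=cv2.INTER_CUBIC)
b=cv2.convertScaleAbs(b,alpha=1.0)
cv2.imwrite('pics/c2.png',b)
```

```text
(no output)
```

View pics/c1.png

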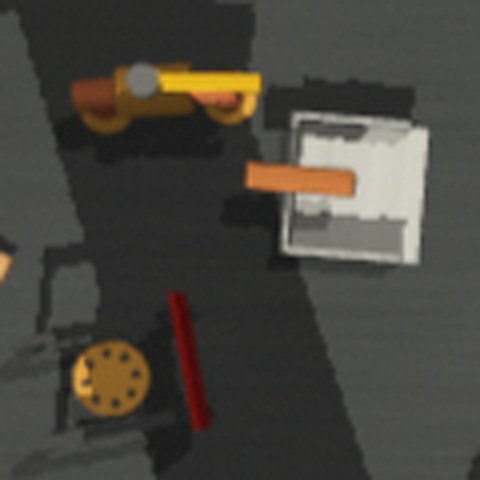

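View pics/c2.png

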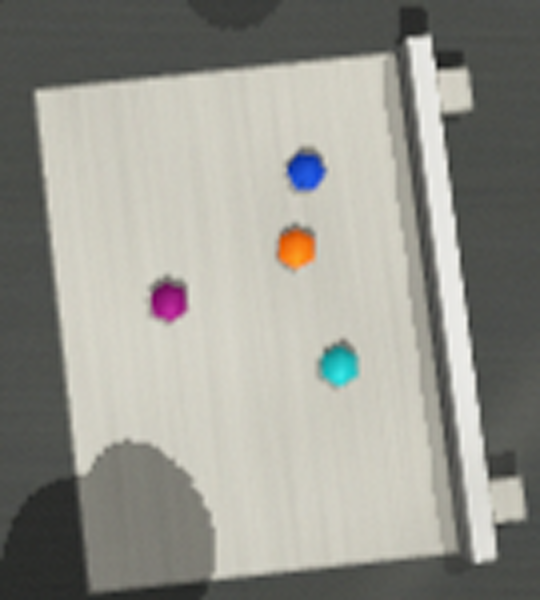

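```bash
cat > m.py <<'E'
from h import *
def blobs(mask,c,z,amin=8):
    n,l,s,ce=cv2.connectedComponentsWithStats(mask.astype(np.uint8))
    return [(s[i,4],ce[i].round(1),onplane(c,*ce[i],z).round(4)) for i in range(1,n) if s[i,4]>=amin]
E
python3 - <<'E'
from m import *
c=get_calibration('top'); f=np.load('pics/top0.npz'); p,d=f['p'],f['d']; P=cloud(c,d)
hsv=cv2.cvtColor(p,cv2.COLOR_RGB2HSV); h,s,v=[hsv[...,i].astype(int) for i in range(3)]
print('bench z', P[270:280,430:440,2].mean(), P[230,330])
roi=np.zeros(h.shape,bool); roi[150:295,270:395]=1
print('nug'); [print(b, hsv[int(b[1][1]),int(b[1][0])]) for b in blobs(roi&(s>120)&(v>80),c,.006)]
# stop top face
m=np.zeros_like(roi); m[140:295,360:392]=1
m&=(abs(P[...,2]-.034)<.008)
pts=P[m][:,:2]; r=cv2.minAreaRect((pts*1000).astype(np.float32)); print('stop',r,m.sum()); print(cv2.boxPoints(r))
# bar bright top pixels edges
def sub(name,u0,u1,v0,v1,mask,z):
    m=np.zeros_like(roi); m[v0:v1,u0:u1]=1; m&=mask
    vs,us=np.nonzero(m); w=np.array([onplane(c,u,w_,z)[:2] for u,w_ in zip(us,vs)])*1000
    r=cv2.minAreaRect(w.astype(np.float32)); print(name,m.sum(),'z',np.round(np.median(P[m][:,2]),4),np.round(r[0],1),np.round(r[1],1),round(r[2],1)); print(cv2.boxPoints(r).round(1).tolist())
sub('stopcol',362,392,145,290,(v>205)&(s<40)&(P[...,2]>.02),.034)
sub('lever',180,218,175,192,(abs(h-25)<6)&(s>180)&(v>150),.105)
sub('grip',205,245,198,214,(abs(h-11)<6)&(s>120),.068)
sub('pan',215,262,185,230,(s<40)&(v>150),.02)
sub('guard',185,206,228,272,((h<6)|(h>174))&(s>150),.105)
sub('knob',182,190,172,186,(s<60)&(v>90),.105)
zz=P[...,2]
sub('rails',150,205,228,275,(abs(zz-.07)<.008),.07)
sub('burner',165,190,243,266,(abs(h-20)<8)&(s>100),.05)
print((zz[228:275:3,150:206:3]*1000).astype(int))
E
```

```text
bench z 0.0031903048646604337 [ 4.83381220e-01 -1.53739931e-01  2.85354740e-04]
nug
(np.int32(59), array([341.1, 187.4]), array([ 0.6088, -0.1856,  0.006 ])) [112 217 213]
(np.int32(72), array([338.7, 206.7]), array([ 0.5519, -0.1785,  0.006 ])) [ 14 235 244]
(np.int32(58), array([306.6, 220. ]), array([ 0.5116, -0.0843,  0.006 ])) [157 209 160]
(np.int32(63), array([349.3, 235.9]), array([ 0.4664, -0.2094,  0.006 ])) [ 90 211 190]
stop ((515.9857177734375, -287.84967041015625), (379.5140686035156, 27.273571014404297), 5.826554298400879) 885
[[ 325.82462 -293.54697]
 [ 328.5934  -320.67966]
 [ 706.14685 -282.15237]
 [ 703.37805 -255.01968]]
stopcol 734 z 0.0336 [ 515.4 -273.6] [372.2  62.5] 3.0
[[327.8999938964844, -252.10000610351562], [331.20001220703125, -314.5], [702.9000244140625, -295.1000061035156], [699.5999755859375, -232.6999969482422]]
lever 125 z 0.1029 [609.2 208.3] [13.7 64.9] 0.7
[[602.0, 240.60000610351562], [602.7999877929688, 175.6999969482422], [616.5, 175.89999389648438], [615.5999755859375, 240.8000030517578]]
grip 178 z 0.0661 [549.6 150. ] [75.5 19.7] 87.9
[[53
[... 1686 characters left out ...]
  40  43  38  47  42   2  -2   0 104  72  -4
    0]
 [  1   1  -4  -4   0  -1   1  44  41  41  43  48  44   1  -1   0  82   0
   -7]
 [ -1   0  -1   0  -2   0  -3  44  42  40  42  44  44  -3   0   0  94   2
   -4]
 [ -1  -1   0  -1  -3  -4  -3  44  42  44  46  42  45   0  -2   1 103   4
    1]
 [ -1   0   0  -1   0   0  -2  38  39  42  44  40   2  -4  -1  -5 102  63
    0]
 [ -4  -1  -3  -1   3   0   0   1  -7  -3   0   2   6  68  70  67 102  73
   -4]
 [ -3   0   0  -3  -2   2  -2   0  69  66  70  71  66   2  -1   1  -2  83
    0]
 [ -3   0  -4  65  65  66  71  69   1  -2   1  -4   1  -1   2   0   0  -2
    0]
 [ -2  -1   0   0   0   3  -3  -2   1   2   0   0   0  -6   0  -6  -1  -3
   -2]]
```

Candidates for the pan, by top-view pixel: the steel pan with an orange grip at (238,207), and two purple look-alikes at (101,272) and (168,313). The close crop confirms the steel one, with its nose to the right. The cock's yellow lever is at (200,182), and the yellow gas bottle at (30,297) is not it. I see four nuggets: blue (341,187), orange (339,207), purple (307,220) and turquoise (349,236).

I'll do the cock first.

>>> {"api": "play_rows", "payload": {
  "rows": [
    [[0,0,6.93],[0,0,0],1],
    [[0,0,6.93],[0,0,0],1],
    [[0,0,6.93],[0,0,0],1],
    [[0,0,6.93],[0,0,0],1],
    [[0,0,6.93],[0,0,0],1],
    [[0,0,6.93],[0,0,0],1],
    [[0,0,6.93],[0,0,0],1],
    [[0,0,6.93],[0,0,0],1],
    [[0,0,6.93],[0,0,0],1],
    [[0,0,6.93],[0,0,0],1],
    [[0,0,0],[0,0,0],1]
  ]
}}

```text
t: 1.02
tcp_pos: [0.221, 0.5842, 0.2388]
tool_rot: [0.708, 0.706, -0.001, 0.0]
force: [-0.3, 0.4, -0.6]
finger_gap: 0.001
gripper_force: 0.0
```

>>> {"api": "play_rows", "payload": {
  "rows": [
    [[0,0,0],[-20,22,0],1],
    [[0,0,0],[-20,22,0],1],
    [[0,0,0],[-20,22,0],1],
    [[0,0,0],[-20,22,0],1],
    [[0,0,0],[-20,22,0],1],
    [[0,0,0],[-20,22,0],1],
    [[0,0,0],[-20,22,0],1],
    [[0,0,0],[-20,22,0],1],
    [[0,0,0],[-20,22,0],1],
    [[0,0,0],[-20,22,0],1]
  ]
}}

```text
t: 1.85
tcp_pos: [0.4418, 0.3832, 0.2391]
tool_rot: [0.706, 0.708, -0.0, -0.0]
force: [1.1, 0.2, 0.1]
finger_gap: 0.001
gripper_force: 0.0
```

>>> {"api": "play_rows", "payload": {
  "rows": [
    [[0,0,0],[-20,22,0],1],
    [[0,0,0],[-20,22,0],1],
    [[0,0,0],[-20,22,0],1],
    [[0,0,0],[-20,22,0],1],
    [[0,0,0],[-20,22,0],1],
    [[0,0,0],[-20,22,0],1],
    [[0,0,0],[-20,22,0],1],
    [[0,0,0],[-20,22,0],1],
    [[0,0,0],[-20,22,0],1],
    [[0,0,0],[-20,22,0],1],
    [[0,0,0],[0,0,0],1]
  ]
}}

```text
t: 2.77
tcp_pos: [0.6654, 0.1795, 0.2388]
tool_rot: [0.708, 0.706, 0.001, 0.002]
force: [0.6, -0.1, 0.0]
finger_gap: -0.004
gripper_force: 0.0
```

>>> {"api": "play_rows", "payload": {
  "rows": [
    [[0,0,0],[1,0,16],1],
    [[0,0,0],[1,0,16],1],
    [[0,0,0],[1,0,16],1],
    [[0,0,0],[1,0,16],1],
    [[0,0,0],[1,0,16],1],
    [[0,0,0],[1,0,16],1],
    [[0,0,0],[0,0,16],1],
    [[0,0,0],[0,0,16],1],
    [[0,0,0],[0,0,16],1],
    [[0,0,0],[0,0,0],1]
  ]
}}

```text
t: 3.6
tcp_pos: [0.6577, 0.1903, 0.0913]
tool_rot: [0.706, 0.708, -0.003, -0.003]
force: [-0.6, 0.1, -0.2]
finger_gap: 0.003
gripper_force: 0.0
```

>>> {"api": "play_rows", "payload": {
  "rows": [
    [[0,0,0],[0,-12,0],1],
    [[0,0,0],[0,-11,0],1],
    [[0,0,0],[0,-11,0],1],
    [[0,0,0],[-1,-11,0],1],
    [[0,0,0],[-1,-11,0],1],
    [[0,0,0],[-1,-12,0],1],
    [[0,0,0],[5,-11,0],1],
    [[0,0,0],[6,-11,0],1],
    [[0,0,0],[6,-12,0],1],
    [[0,0,0],[9,-6,0],1],
    [[0,0,0],[10,-6,0],1],
    [[0,0,0],[0,0,0],1]
  ]
}}

```text
t: 4.6
tcp_pos: [0.5444, 0.2254, 0.0951]
tool_rot: [0.706, 0.708, -0.001, -0.001]
force: [-0.4, -0.2, -0.3]
finger_gap: -0.005
gripper_force: 0.0
```

>>> {"api": "play_rows", "payload": {
  "rows": [
    [[0,0,0],[5,0,0],1],
    [[0,0,0],[5,0,0],1],
    [[0,0,0],[3,0,0],1],
    [[0,0,0],[2,0,0],1],
    [[0,0,0],[0,0,0],1],
    [[0,0,0],[0,0,0],1]
  ]
}}

```text
t: 5.1
tcp_pos: [0.5449, 0.2333, 0.0946]
tool_rot: [0.706, 0.708, -0.006, 0.001]
force: [-2.2, -16.1, 4.4]
finger_gap: 0.0
gripper_force: 8.4
```

Run:
```python
from h import *
print(sense()['force'],sense()['tcp_pos'])
p,d=snap('top','top1'); q,_=snap('side','side1')
a=cv2.resize(p[150:240,140:260],None,fx=4,fy=4,interpolation=cv2.INTER_CUBIC)
b=cv2.resize(q[110:220,180:320],None,fx=2.5,fy=2.5,interpolation=cv2.INTER_CUBIC)
o=np.zeros((360,480+350,3),np.uint8)[:, :800]; o[:,:480]=a; o[:275,480:800]=b[:,:320]
cv2.imwrite('pics/c3.png',o[:,:,::-1])
```

```text
[ -2.19564049 -16.13466322   4.42216741] [0.54492177 0.23330277 0.0945694 ]
```

View pics/c3.png

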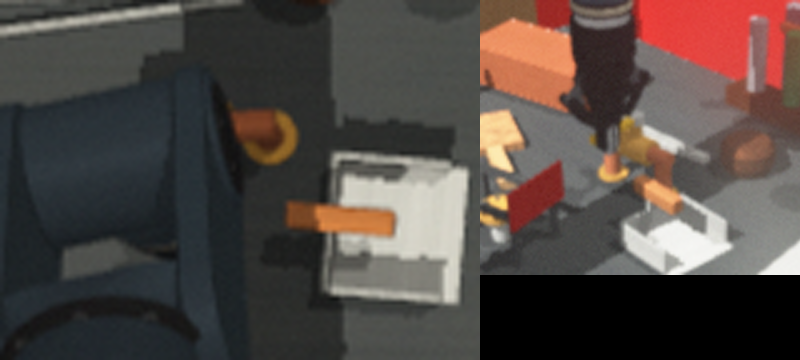

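>>> {"api": "play_rows", "payload": {
  "rows": [
    [[0,0,0],[-10,0,0],1],
    [[0,0,0],[-10,0,-10],0.6],
    [[0,0,0],[-10,0,-20],0],
    [[0,0,0],[-10,0,-20],0],
    [[0,0,0.9],[-20,1,-5],0],
    [[0,0,0.9],[-20,1,0],0],
    [[0,0,0.9],[-17,2,0],0],
    [[0,0,0.9],[-4,0,0],0],
    [[0,0,0],[0,0,0],0],
    [[0,0,0],[0,0,0],0]
  ]
}}

```text
t: 6.03
tcp_pos: [0.55, 0.1377, 0.1505]
tool_rot: [0.729, 0.684, 0.0, -0.0]
force: [0.3, -0.6, 0.2]
finger_gap: 0.997
gripper_force: 0.0
```

Run:
```python
from m import *
print(sense()['force'],sense()['tcp_pos'])
p,d=snap('top','top2'); q,_=snap('side','side2')
for n,im,z in(('top',p,.105),('side',q,.105)):
    c=get_calibration(n)
    h,s,v=[cv2.cvtColor(im,cv2.COLOR_RGB2HSV)[...,i].astype(int) for i in range(3)]
    m=(abs(h-25)<5)&(s>180)&(v>120)
    for b in blobs(m,c,z,20): print(n,b)
    print('axis,shut tip,open tip',[proj(c,x).round() for x in((.611,.254,.105),(.531,.254,.105),(.611,.174,.105))])
a=cv2.resize(p[150:240,140:260],None,fx=4,fy=4,interpolation=cv2.INTER_CUBIC)
b=cv2.resize(q[110:220,180:320],None,fx=2.5,fy=2.5,interpolation=cv2.INTER_CUBIC)
o=np.zeros((360,800,3),np.uint8); o[:,:480]=a; o[:275,480:800]=b[:,:320]
cv2.imwrite('pics/c4.png',o[:,:,::-1])
```

```text
[ 0.30856872 -0.60431914  0.22115692] [0.55003567 0.13773438 0.15054104]
top (np.int32(631), array([ 22.2, 301. ]), array([0.2838, 0.671 , 0.105 ]))
axis,shut tip,open tip [array([185., 180.]), array([184., 209.]), array([215., 180.])]
side (np.int32(394), array([ 90.4, 142.6]), array([0.3176, 0.6822, 0.105 ]))
side (np.int32(24), array([ 91.6, 170. ]), array([0.2335, 0.5027, 0.105 ]))
axis,shut tip,open tip [array([242., 157.]), array([223., 165.]), array([259., 165.])]
```

View pics/c4.png

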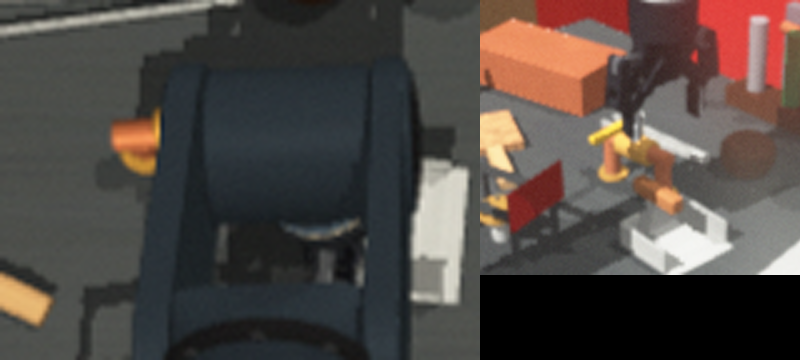

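>>> {"api": "play_rows", "payload": {
  "rows": [
    [[0,0,0],[-1,0,12],0],
    [[0,0,0],[-1,0,12],0],
    [[0,0,0],[-1,0,12],0],
    [[0,0,0],[-1,0,12],0],
    [[0,0,0],[0,0,12],0],
    [[0,0,0],[0,0,12],0],
    [[0,0,0],[0,0,12],0],
    [[0,0,0],[0,0,10],0],
    [[0,0,0],[0,0,8],0],
    [[0,0,0],[0,0,0],0]
  ]
}}

```text
t: 6.97
tcp_pos: [0.5486, 0.1336, 0.0466]
tool_rot: [0.729, 0.685, -0.001, -0.001]
force: [0.1, -0.0, 0.2]
finger_gap: 1.0
gripper_force: 0.0
```

>>> {"api": "play_rows", "payload": {
  "rows": [
    [[0,0,0],[0,0,0],1],
    [[0,0,0],[0,0,0],1],
    [[0,0,0],[0,0,0],1],
    [[0,0,0],[0,0,0],1],
    [[0,0,0],[0,0,0],1],
    [[0,0,0],[0,0,0],1],
    [[0,0,0],[0,0,0],1],
    [[0,0,0],[0,0,0],1]
  ],
  "grip_force": 90
}}

```text
t: 7.63
tcp_pos: [0.5501, 0.1333, 0.0491]
tool_rot: [0.729, 0.684, 0.0, 0.0]
force: [-0.4, -0.9, 6.6]
finger_gap: 0.194
gripper_force: 90.7
```

>>> {"api": "play_rows", "payload": {
  "rows": [
    [[0,0,0],[0,0,-10],1],
    [[0,0,0],[0,0,-15],1],
    [[0,0,-2.4],[0,0,-15],1],
    [[0,0,-2.4],[0,0,-10],1],
    [[0,0,-2.4],[0,0,0],1],
    [[0,0,-2.3],[0,0,0],1],
    [[0,0,0],[-18,-15,0],1],
    [[0,0,0],[-18,-15,0],1],
    [[0,0,0],[-19,-16,0],1],
    [[0,0,0],[-19,-16,0],1],
    [[0,0,0],[-19,-15,0],1],
    [[0,0,0],[-18,-15,0],1]
  ]
}}

```text
t: 8.63
tcp_pos: [0.4683, 0.0128, 0.0983]
tool_rot: [0.67, 0.743, -0.0, -0.0]
force: [0.1, -0.8, -3.1]
finger_gap: 0.192
gripper_force: 89.6
```

Run:
```python
from m import *
print(sense()['force'],sense()['tcp_pos'],sense()['tool_rot'])
p,d=snap('top','top3'); q,_=snap('side','side3')
o=np.concatenate([p[130:310,200:420],q[180:360,220:440]],1)
cv2.imwrite('pics/c5.png',cv2.resize(o,None,fx=1.8,fy=1.8)[:,:,::-1])
```

```text
[ 0.10044757 -0.84254986 -3.08255566] [0.46832049 0.01278514 0.0983224 ] [ 6.69805557e-01  7.42536417e-01 -2.50316149e-04 -3.49575695e-04]
```

View pics/c5.png

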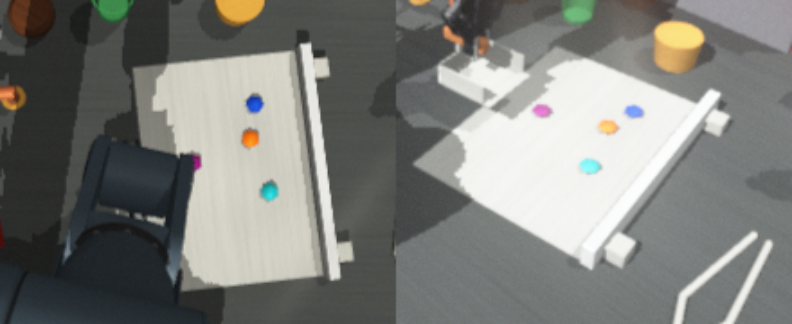

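>>> {"api": "play_rows", "payload": {
  "rows": [
    [[0,0,0],[0,0,10],1],
    [[0,0,0],[0,0,10],1],
    [[0,0,0],[0,0,10],1],
    [[0,0,0],[0,0,10],1],
    [[0,0,0],[0,0,5],1],
    [[0,0,0],[0,0,2],1],
    [[0,0,0],[0,0,2],1],
    [[0,0,0],[0,0,1],1],
    [[0,0,0],[0,0,0],1],
    [[0,0,0],[0,0,0],1]
  ]
}}

```text
t: 9.57
tcp_pos: [0.4697, 0.0137, 0.049]
tool_rot: [0.67, 0.742, 0.0, 0.0]
force: [-0.5, 1.8, 2.6]
finger_gap: 0.192
gripper_force: 90.5
```

>>> {"api": "play_rows", "payload": {
  "rows": [
    [[0,0,0],[-4,0,0.5],1],
    [[0,0,0],[-6,0,0],1],
    [[0,0,0],[-8,0,0],1],
    [[0,0,0],[-8,0,0],1],
    [[0,0,0],[-8,0,0],1],
    [[0,0,0],[-8,0,0],1],
    [[0,0,0],[-8,0,0],1],
    [[0,0,0],[-8,0,0],1],
    [[0,0,0],[-8,0,0],1],
    [[0,0,0],[-8,0,0],1],
    [[0,0,0],[-8,0,0],1],
    [[0,0,0],[-8,0,0],1]
  ]
}}

```text
t: 10.57
tcp_pos: [0.4781, -0.0748, 0.049]
tool_rot: [0.67, 0.742, 0.001, -0.001]
force: [-0.6, 7.8, 9.4]
finger_gap: 0.193
gripper_force: 91.5
```

>>> {"api": "play_rows", "payload": {
  "rows": [
    [[0,0,0],[-8,0,0],1],
    [[0,0,0],[-8,0,0],1],
    [[0,0,0],[-8,0,0],1],
    [[0,0,0],[-8,0,0],1],
    [[0,0,0],[-8,0,0],1],
    [[0,0,0],[-8,0,0],1],
    [[0,0,0],[-8,0,0],1],
    [[0,0,0],[-8,0,0],1],
    [[0,0,0],[-6,0,0],1],
    [[0,0,0],[-5,0,0],1],
    [[0,0,0],[0,0,0],1]
  ]
}}

```text
t: 11.48
tcp_pos: [0.4859, -0.1501, 0.049]
tool_rot: [0.67, 0.742, 0.0, -0.001]
force: [-2.1, 3.8, 9.0]
finger_gap: 0.196
gripper_force: 91.4
```

Run:
```python
from m import *
print(sense()['force'],sense()['tcp_pos'],sense()['tool_rot'])
p,d=snap('top','top4'); q,_=snap('side','side4')
o=np.concatenate([p[130:310,240:420],q[180:360,240:440]],1)
cv2.imwrite('pics/c6.png',cv2.resize(o,None,fx=2,fy=2)[:,:,::-1])
```

```text
[-2.1106839   3.76021466  9.03414142] [ 0.48586333 -0.15006841  0.0490255 ] [ 6.70301973e-01  7.42088082e-01  2.68894069e-04 -6.86706660e-04]
```

View pics/c6.png

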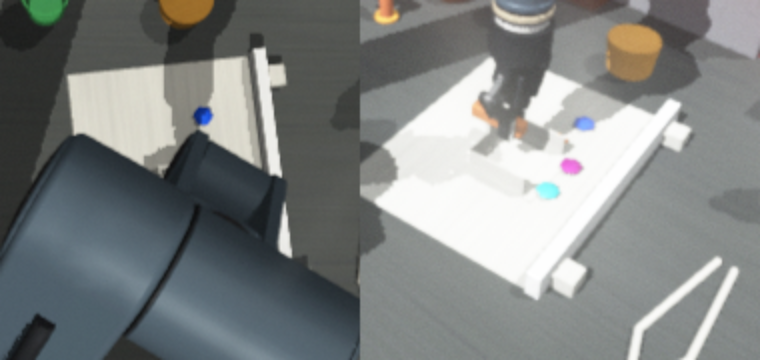

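>>> {"api": "play_rows", "payload": {
  "rows": [
    [[0,0,0],[-4,0,0],1],
    [[0,0,0],[-4,0,0],1],
    [[0,0,0],[-4,0,0],1],
    [[0,0,0],[-4,0,0],1],
    [[0,0,0],[-4,0,0],1],
    [[0,0,0],[-4,0,0],1],
    [[0,0,0],[-4,0,0],1],
    [[0,0,0],[-4,0,0],1],
    [[0,0,0],[-4,0,0],1],
    [[0,0,0],[-4,0,0],1]
  ]
}}

```text
t: 12.42
tcp_pos: [0.4896, -0.1884, 0.0491]
tool_rot: [0.67, 0.742, 0.001, -0.002]
force: [-0.7, 8.4, 10.0]
finger_gap: 0.195
gripper_force: 91.5
```

>>> {"api": "play_rows", "payload": {
  "rows": [
    [[0,0,0],[-3,0,0],1],
    [[0,0,0],[-3,0,0],1],
    [[0,0,0],[-3,0,0],1],
    [[0,0,0],[-3,0,0],1],
    [[0,0,0],[-2,0,0],1],
    [[0,0,0],[-2,0,0],1],
    [[0,0,0],[-2,0,0],1],
    [[0,0,0],[0,0,0],1]
  ]
}}

```text
t: 13.08
tcp_pos: [0.4913, -0.2063, 0.049]
tool_rot: [0.67, 0.742, 0.001, -0.002]
force: [-1.8, 7.4, 10.0]
finger_gap: 0.192
gripper_force: 91.5
```

Run:
```python
from m import *
print(sense()['force'],sense()['tcp_pos'],sense()['tool_rot'])
q,_=snap('side','side5')
cv2.imwrite('pics/c7.png',cv2.resize(q[200:320,290:420],None,fx=4,fy=4,interpolation=cv2.INTER_CUBIC)[:,:,::-1])
```

```text
[-1.78970041  7.357499    9.99161256] [ 0.49134775 -0.20626486  0.04902171] [ 6.70149456e-01  7.42224041e-01  5.51090650e-04 -1.69570000e-03]
```

View pics/c7.png

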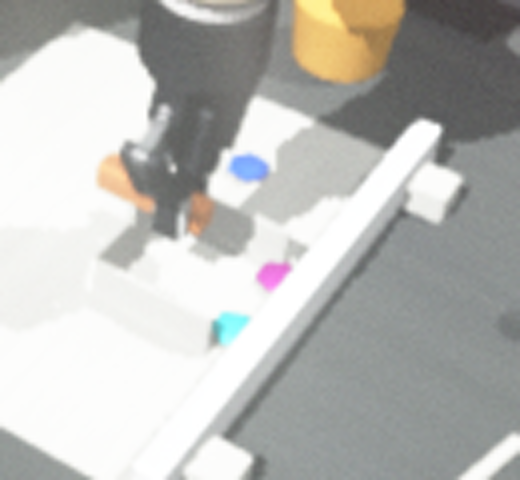

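>>> {"api": "play_rows", "payload": {
  "rows": [
    [[0,0,0],[-2,0,0],1],
    [[0,0,0],[-2,0,0],1],
    [[0,0,0],[-2,0,0],1],
    [[0,0,0],[-1,0,0],1],
    [[0,0,0],[-1,0,0],1],
    [[0,0,0],[0,0,0],1]
  ]
}}

```text
t: 13.63
tcp_pos: [0.4918, -0.2121, 0.0491]
tool_rot: [0.67, 0.742, 0.001, -0.003]
force: [0.9, 12.4, 12.3]
finger_gap: 0.192
gripper_force: 91.9
```

>>> {"api": "play_rows", "payload": {
  "rows": [
    [[0,0,0],[-1,0,0],1],
    [[0,0,0],[-1,0,0],1],
    [[0,0,0],[-1,0,0],1],
    [[0,0,0],[0,0,0],1]
  ]
}}

```text
t: 13.97
tcp_pos: [0.4915, -0.2128, 0.0494]
tool_rot: [0.67, 0.742, 0.002, -0.005]
force: [1.5, 20.3, 16.3]
finger_gap: 0.193
gripper_force: 92.6
```

>>> {"api": "play_rows", "payload": {
  "rows": [
    [[0,0,0],[2,0,-1],1],
    [[0,0,0],[1,0,-2],1],
    [[0,-1,0],[1,0,-3],1],
    [[0,-1,0],[2,0,-4],1],
    [[0,-1,0],[3,0,-5],1],
    [[0,-2,0],[4,0,-6],1],
    [[0,-2,0],[5,0,-6],1],
    [[0,-3,0],[5,0,-6],1],
    [[0,-3,0],[5,0,-6],1],
    [[0,-4,0],[5,0,-6],1],
    [[0,-4,0],[5,0,-6],1],
    [[0,-4,0],[4,0,-4],1]
  ]
}}

```text
t: 14.97
tcp_pos: [0.4887, -0.1707, 0.0963]
tool_rot: [0.654, 0.724, -0.145, 0.162]
force: [-0.5, -0.7, -3.6]
finger_gap: 0.196
gripper_force: 89.6
```

>>> {"api": "play_rows", "payload": {
  "rows": [
    [[0,-3,0],[0,0,0],1],
    [[0,0,0],[0,0,0],1],
    [[0,0,0],[0,0,0],1],
    [[0,0,0],[0,0,0],1],
    [[0,0,0],[0,0,0],1]
  ]
}}

```text
t: 15.38
tcp_pos: [0.4888, -0.1718, 0.0957]
tool_rot: [0.651, 0.72, -0.161, 0.179]
force: [-0.0, -1.2, -2.8]
finger_gap: 0.193
gripper_force: 89.6
```

Run:
```python
from m import *
print(sense()['force'],sense()['tcp_pos'],sense()['tool_rot'])
q,_=snap('side','side6')
cv2.imwrite('pics/c8.png',cv2.resize(q[180:320,270:420],None,fx=4,fy=4,interpolation=cv2.INTER_CUBIC)[:,:,::-1])
```

```text
[-0.03169881 -1.2208759  -2.77100274] [ 0.48882149 -0.17184792  0.09571422] [ 0.65089952  0.71996348 -0.1611516   0.17892057]
```

View pics/c8.png

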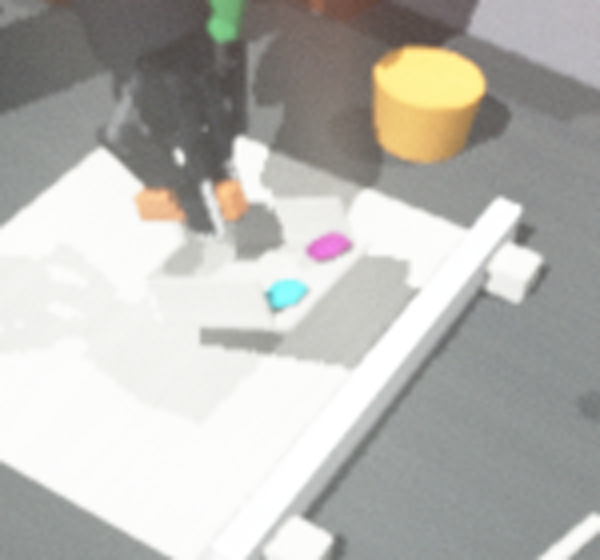

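>>> {"api": "play_rows", "payload": {
  "rows": [
    [[0,-4,0],[0,0,-5],1],
    [[0,-4,0],[0,0,-5],1],
    [[0,-4,0],[0,0,-5],1],
    [[0,0,0],[0,0,0],1],
    [[0,0,0],[0,0,0],1],
    [[0,0,0],[0,0,0],1],
    [[0,0,0],[0,0,0],1]
  ]
}}

```text
t: 16.02
tcp_pos: [0.4879, -0.164, 0.1085]
tool_rot: [0.631, 0.697, -0.228, 0.253]
force: [1.0, -0.3, -4.0]
finger_gap: 0.194
gripper_force: 89.6
```

Run:
```python
from m import *
print(sense()['force'],sense()['tcp_pos'],sense()['tool_rot'],sense()['q'])
c=get_calibration('side')
q,_=snap('side','side7')
hsv=cv2.cvtColor(q,cv2.COLOR_RGB2HSV); h,s,v=[hsv[...,i].astype(int) for i in range(3)]
roi=np.zeros(h.shape,bool); roi[190:330,280:400]=1
T=R.from_quat(sense()['tool_rot']).as_matrix(); tp=sense()['tcp_pos']
# pan frame in tool: x=-tool x, y=tool y, z=-tool z ; TCP at pan (-20,0,47)
Rp=T@np.diag([-1,1,-1]); po=tp-Rp@np.array([-.020,0,.047])
print('pan z',po[2])
for b in blobs(roi&(s>110)&(v>100),c,0,10):
    o,d=ray(c,*b[1]); o2=Rp.T@(o-po); d2=Rp.T@d; k=(.010-o2[2])/d2[2]
    print(b[0],b[1],hsv[int(b[1][1]),int(b[1][0])],'bench',b[2],'pan',(o2+k*d2).round(3))
```

```text
[ 0.95888438 -0.3162236  -3.97776081] [ 0.48793422 -0.16403803  0.10852214] [ 0.63058113  0.69730532 -0.22820415  0.25309206] [-0.1960654   0.68542788  1.96525698 -1.26104089  0.69860123  0.79586639]
pan z 0.08529545103337917
11 [375.  192.1] [ 22 112 245] bench [ 0.8881 -0.0875  0.    ] pan [-0.053  0.313  0.01 ]
329 [375.  210.8] [ 20 128 237] bench [ 0.7942 -0.1454  0.    ] pan [0.048 0.131 0.01 ]
20 [325.  223.6] [ 14 112 240] bench [ 0.6325 -0.0766  0.    ] pan [-0.146  0.153  0.01 ]
21 [333.4 236.3] [153 140 238] bench [ 0.6018 -0.1294  0.    ] pan [-0.024  0.027  0.01 ]
```

>>> {"api": "play_rows", "payload": {
  "rows": [
    [[0,4,0],[0,0,0],1],
    [[0,4,0],[0,0,0],1],
    [[0,4,0],[0,0,0],1],
    [[0,4,0],[0,0,0],1],
    [[0,4,0],[0,0,0],1],
    [[0,4,0],[0,0,0],1],
    [[0,4,0],[0,0,0],1],
    [[0,4,0],[0,0,0],1],
    [[0,4,0],[0,0,0],1],
    [[0,3,0],[0,0,0],1],
    [[0,1,0],[0,0,0],1],
    [[0,0,0],[0,0,0],1]
  ]
}}

```text
t: 17.07
tcp_pos: [0.4876, -0.165, 0.1086]
tool_rot: [0.671, 0.742, 0.0, -0.0]
force: [0.4, -0.9, -3.8]
finger_gap: 0.193
gripper_force: 89.5
```

>>> {"api": "play_rows", "payload": {
  "rows": [
    [[0,0,0],[4,4,0],1],
    [[0,0,0],[8,6,0],1],
    [[0,0,0],[10,8,0],1],
    [[0,0,0],[12,10,0],1],
    [[0,0,0],[14,11,0],1],
    [[0,0,0],[14,11,0],1],
    [[0,0,0],[14,11,0],1],
    [[0,0,0],[12,10,0],1],
    [[0,0,0],[10,8,0],1],
    [[0,0,0],[8,7,0],1],
    [[0,0,0],[4,4,0],1],
    [[0,0,0],[0,0,0],1]
  ]
}}

```text
t: 18.07
tcp_pos: [0.5666, -0.0432, 0.1084]
tool_rot: [0.669, 0.743, 0.001, -0.0]
force: [-0.7, 0.4, -3.2]
finger_gap: 0.194
gripper_force: 89.5
```

```bash
cat > look.py <<'E'
from m import *
import sys
def look(tag,panz=.010):
    S=sense(); print('F',S['force'].round(1),'tcp',S['tcp_pos'].round(4),'rv',(R.from_quat(S['tool_rot'])).as_matrix().round(3).tolist())
    T=R.from_quat(S['tool_rot']).as_matrix(); tp=S['tcp_pos']
    Rp=T@np.diag([-1,1,-1]); po=tp-Rp@np.array([-.020,0,.047]); print('pan o',po.round(4))
    n=np.array([-.102,.995]); e=np.array([.995,.102])
    for nm in('top','side'):
        c=get_calibration(nm); q,_=snap(nm,nm+tag)
        hsv=cv2.cvtColor(q,cv2.COLOR_RGB2HSV); h,s,v=[hsv[...,i].astype(int) for i in range(3)]
        m=(s>100)&(v>90)
        for b in blobs(m,c,.006,8):
            if b[0]>160: continue
            o,d=ray(c,*b[1]); o2=Rp.T@(o-po); d2=Rp.T@d; k=(panz-o2[2])/d2[2]; w=o2+k*d2
            p=b[2][:2]; ss=e@p*1000; tt=n@(p-[.5155,-.281])*1000
            inp=abs(w[0])<.06 and abs(w[1])<.06
            if inp or (0<tt<330 and 290<ss<680): print(nm,b[0],b[1],hsv[int(b[1][1]),int(b[1][0])],'s,t',round(ss),round(tt),'PAN' if inp else '',w[:2].round(3))
if __name__=='__main__': look(sys.argv[1])
E
python3 look.py 8
```

```text
F [-0.7  0.4 -3.2] tcp [ 0.5666 -0.0432  0.1084] rv [[-0.104, 0.995, 0.0], [0.995, 0.104, 0.001], [0.001, 0.0, -1.0]]
pan o [ 0.5687 -0.063   0.0614]
top 61 [341.1 187.3] [111 216 220] s,t 587 85  [0.115 0.02 ]
top 47 [281.6 199.2] [ 12 177 177] s,t 568 263 PAN [-0.054  0.002]
top 73 [338.8 206.4] [ 14 233 247] s,t 532 98  [ 0.102 -0.033]
side 19 [305.8 202.8] [157 103 199] s,t 669 292 PAN [-0.029  0.026]
side 40 [351.6 241.4] [112 130 252] s,t 591 88  [ 0.155 -0.045]
side 54 [337.6 250. ] [ 21 137 255] s,t 535 100  [ 0.144 -0.096]
```

>>> {"api": "play_rows", "payload": {
  "rows": [
    [[0,0,0],[0,0,8],1],
    [[0,0,0],[0,0,10],1],
    [[0,0,0],[0,0,10],1],
    [[0,0,0],[0,0,10],1],
    [[0,0,0],[0,0,8],1],
    [[0,0,0],[0,0,6],1],
    [[0,0,0],[0,0,4],1],
    [[0,0,0],[0,0,2],1],
    [[0,0,0],[0,0,1],1],
    [[0,0,0],[0,0,1],1],
    [[0,0,0],[0,0,0.5],1],
    [[0,0,0],[0,0,0],1]
  ]
}}

```text
t: 19.17
tcp_pos: [0.5657, -0.0444, 0.0491]
tool_rot: [0.67, 0.742, 0.0, -0.001]
force: [-2.6, 0.2, 3.7]
finger_gap: 0.192
gripper_force: 90.7
```

>>> {"api": "play_rows", "payload": {
  "rows": [
    [[0,0,0],[-4,0,0.5],1],
    [[0,0,0],[-6,0,0],1],
    [[0,0,0],[-8,0,0],1],
    [[0,0,0],[-8,0,0],1],
    [[0,0,0],[-8,0,0],1],
    [[0,0,0],[-8,0,0],1],
    [[0,0,0],[-8,0,0],1],
    [[0,0,0],[-8,0,0],1],
    [[0,0,0],[-7,0,0],1],
    [[0,0,0],[-6,0,0],1],
    [[0,0,0],[-5,0,0],1],
    [[0,0,0],[-4,0,0],1]
  ]
}}

```text
t: 20.17
tcp_pos: [0.575, -0.1229, 0.0491]
tool_rot: [0.67, 0.742, 0.002, -0.0]
force: [-0.4, 6.8, 7.5]
finger_gap: 0.195
gripper_force: 91.2
```

>>> {"api": "play_rows", "payload": {
  "rows": [
    [[0,0,0],[-4,0,0],1],
    [[0,0,0],[-4,0,0],1],
    [[0,0,0],[-4,0,0],1],
    [[0,0,0],[-4,0,0],1],
    [[0,0,0],[-4,0,0],1],
    [[0,0,0],[-4,0,0],1],
    [[0,0,0],[-4,0,0],1],
    [[0,0,0],[-4,0,0],1],
    [[0,0,0],[-4,0,0],1],
    [[0,0,0],[-4,0,0],1],
    [[0,0,0],[0,0,0],1]
  ]
}}

```text
t: 21.08
tcp_pos: [0.5791, -0.1631, 0.0491]
tool_rot: [0.67, 0.742, 0.002, -0.0]
force: [-0.8, 5.0, 6.8]
finger_gap: 0.193
gripper_force: 91.2
```

```bash
python3 look.py 9
```

```text
F [-0.8  5.   6.8] tcp [ 0.5791 -0.1631  0.0491] rv [[-0.101, 0.995, 0.002], [0.995, 0.101, 0.003], [0.002, 0.002, -1.0]]
pan o [ 0.5812 -0.1829  0.002 ]
top 25 [319.  196.9] [ 12 176 180] s,t 565 153  [-0.063  0.004]
side 70 [327.8 222.6] [ 14 117 239] s,t 624 184  [-0.089  0.056]
side 8 [331.  242.9] [ 91 106 219] s,t 550 129 PAN [-0.035 -0.017]
side 47 [367.9 249.5] [110 147 254] s,t 588 37 PAN [0.056 0.021]
side 55 [358.6 260.1] [ 23 121 255] s,t 534 37 PAN [ 0.056 -0.032]
```

>>> {"api": "play_rows", "payload": {
  "rows": [
    [[0,0,0],[-4,0,0],1],
    [[0,0,0],[-3,0,0],1],
    [[0,0,0],[-3,0,0],1],
    [[0,0,0],[-3,0,0],1],
    [[0,0,0],[-3,0,0],1],
    [[0,0,0],[-3,0,0],1],
    [[0,0,0],[-3,0,0],1],
    [[0,0,0],[-3,0,0],1],
    [[0,0,0],[-3,0,0],1],
    [[0,0,0],[-3,0,0],1],
    [[0,0,0],[-3,0,0],1],
    [[0,0,0],[0,0,0],1]
  ]
}}

```text
t: 22.18
tcp_pos: [0.5824, -0.1963, 0.0491]
tool_rot: [0.67, 0.742, 0.002, -0.001]
force: [-0.9, 7.3, 8.2]
finger_gap: 0.192
gripper_force: 91.3
```

>>> {"api": "play_rows", "payload": {
  "rows": [
    [[0,0,0],[-2,0,0],1],
    [[0,0,0],[-2,0,0],1],
    [[0,0,0],[-2,0,0],1],
    [[0,0,0],[-1,0,0],1],
    [[0,0,0],[-1,0,0],1],
    [[0,0,0],[0,0,0],1]
  ]
}}

```text
t: 22.68
tcp_pos: [0.5827, -0.2013, 0.0493]
tool_rot: [0.67, 0.742, 0.003, -0.003]
force: [0.4, 12.9, 11.8]
finger_gap: 0.192
gripper_force: 91.7
```

```bash
python3 look.py 10
```

```text
F [ 0.4 12.9 11.8] tcp [ 0.5827 -0.2013  0.0493] rv [[-0.102, 0.995, -0.0], [0.995, 0.102, 0.007], [0.007, 0.001, -1.0]]
pan o [ 0.5847 -0.2209  0.0021]
top 11 [339.5 185.3] [157 211  93] s,t 594 89 PAN [-0.038  0.034]
top 43 [334.1 195.8] [ 13 177 182] s,t 564 108 PAN [-0.057  0.004]
side 70 [340.1 228. ] [ 14 112 237] s,t 624 143  [-0.087  0.056]
side 8 [343.4 248.6] [ 91 119 228] s,t 550 91 PAN [-0.035 -0.017]
side 30 [372.4 250.9] [111 156 253] s,t 591 25 PAN [0.03  0.024]
side 20 [364.2 261.9] [ 12 142 247] s,t 537 22 PAN [ 0.033 -0.028]
```

>>> {"api": "play_rows", "payload": {
  "rows": [
    [[0,0,0],[2,0,-1],1],
    [[0,0,0],[1,0,-2],1],
    [[0,-1,0],[1,0,-3],1],
    [[0,-1,0],[2,0,-4],1],
    [[0,-1,0],[3,0,-5],1],
    [[0,-2,0],[4,0,-6],1],
    [[0,-2,0],[5,0,-6],1],
    [[0,-3,0],[5,0,-7],1],
    [[0,-3,0],[5,0,-7],1],
    [[0,-4,0],[5,0,-8],1],
    [[0,-4,0],[5,0,-8],1],
    [[0,-4,0],[4,0,-8],1]
  ]
}}

```text
t: 23.78
tcp_pos: [0.5783, -0.1547, 0.1058]
tool_rot: [0.654, 0.724, -0.144, 0.163]
force: [0.2, -0.6, -3.9]
finger_gap: 0.195
gripper_force: 89.5
```

>>> {"api": "play_rows", "payload": {
  "rows": [
    [[0,-4,0],[0,0,-5],1],
    [[0,-4,0],[0,0,-5],1],
    [[0,-4,0],[0,0,-5],1],
    [[0,-3,0],[0,0,-5],1],
    [[0,0,0],[0,0,0],1],
    [[0,0,0],[0,0,0],1],
    [[0,0,0],[0,0,0],1],
    [[0,0,0],[0,0,0],1]
  ]
}}

```text
t: 24.45
tcp_pos: [0.5767, -0.1452, 0.1221]
tool_rot: [0.63, 0.697, -0.228, 0.253]
force: [-0.6, -0.2, -2.8]
finger_gap: 0.196
gripper_force: 89.6
```

```bash
python3 look.py 11
```

```text
F [-0.6 -0.2 -2.8] tcp [ 0.5767 -0.1452  0.1221] rv [[-0.077, 0.995, 0.066], [0.764, 0.101, -0.637], [-0.641, 0.002, -0.768]]
pan o [ 0.5813 -0.1904  0.0988]
top 92 [343.1 184.9] [112 228 173] s,t 594 79 PAN [-0.008  0.023]
top 67 [334.3 193.2] [ 12 176 172] s,t 572 107 PAN [-0.038  0.004]
top 125 [343.6 203.6] [ 11 241 168] s,t 539 83 PAN [-0.013 -0.028]
side 29 [353.  213.7] [114 128 246] s,t 711 148 PAN [-0.002  0.018]
```

>>> {"api": "play_rows", "payload": {
  "rows": [
    [[0,4,0],[0,0,0],1],
    [[0,4,0],[0,0,0],1],
    [[0,4,0],[0,0,0],1],
    [[0,4,0],[0,0,0],1],
    [[0,4,0],[0,0,0],1],
    [[0,4,0],[0,0,0],1],
    [[0,4,0],[0,0,0],1],
    [[0,4,0],[0,0,0],1],
    [[0,4,0],[0,0,0],1],
    [[0,3,0],[0,0,0],1],
    [[0,1,0],[0,0,0],1],
    [[0,0,0],[0,0,0],1]
  ]
}}

```text
t: 25.55
tcp_pos: [0.576, -0.1464, 0.122]
tool_rot: [0.671, 0.742, 0.0, -0.0]
force: [0.3, 0.6, -4.2]
finger_gap: 0.196
gripper_force: 89.5
```

>>> {"api": "play_rows", "payload": {
  "rows": [
    [[0,0,0],[4,-1,-10],1],
    [[0,0,0],[8,-2,-12],1],
    [[0,0,0],[12,-3,-12],1],
    [[0,0,0],[16,-4,-12],1],
    [[0,0,0],[20,-5,0],1],
    [[0,0,0],[20,-6,0],1],
    [[0,0,0],[20,-6,0],1],
    [[0,0,0],[20,-6,0],1],
    [[0,0,0],[20,-6,0],1],
    [[0,0,0],[20,-6,0],1],
    [[0,0,0],[20,-6,0],1],
    [[0,0,0],[20,-6,0],1]
  ]
}}

```text
t: 26.55
tcp_pos: [0.4977, 0.0512, 0.1698]
tool_rot: [0.669, 0.743, 0.001, -0.0]
force: [-0.5, 0.3, -4.0]
finger_gap: 0.197
gripper_force: 89.6
```

>>> {"api": "play_rows", "payload": {
  "rows": [
    [[0,0,-0.6],[20,-6,0],1],
    [[0,0,-0.6],[20,-6,0],1],
    [[0,0,-0.6],[20,-6,0],1],
    [[0,0,-0.6],[20,-5,0],1],
    [[0,0,-0.6],[20,-5,0],1],
    [[0,0,-0.6],[20,-5,0],1],
    [[0,0,-0.6],[20,-5,0],1],
    [[0,0,-0.6],[18,-4,0],1],
    [[0,0,-0.6],[14,-3,0],1],
    [[0,0,-0.5],[10,-2,0],1],
    [[0,0,-0.5],[6,-1,0],1],
    [[0,0,0],[0,0,0],1]
  ]
}}

```text
t: 27.55
tcp_pos: [0.423, 0.2291, 0.1693]
tool_rot: [0.626, 0.78, 0.001, -0.0]
force: [1.3, -0.5, -3.8]
finger_gap: 0.197
gripper_force: 89.5
```

```bash
python3 look.py 12; python3 -c "
import cv2;a=cv2.imread('pics/top12.png')[180:320,110:290];b=cv2.imread('pics/side12.png')[90:230,130:310]
import numpy as np;cv2.imwrite('pics/c9.png',cv2.resize(np.concatenate([a,b],1),None,fx=2.2,fy=2.2,interpolation=2))"
```

```text
F [ 1.3 -0.5 -3.8] tcp [0.423  0.2291 0.1693] rv [[-0.215, 0.977, 0.001], [0.977, 0.215, 0.002], [0.002, 0.001, -1.0]]
pan o [0.4273 0.2096 0.1223]
top 39 [196.6 239.2] [112 209 139] s,t 474 519 PAN [0.    0.023]
top 61 [199.6 259.7] [ 12 232 180] s,t 414 515 PAN [-0.002 -0.031]
side 76 [205.6 168.8] [145 158 132] s,t 624 687 PAN [-0.017  0.026]
```

View pics/c9.png

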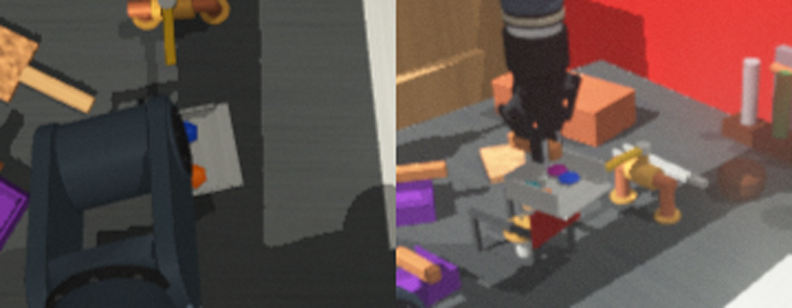

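>>> {"api": "play_rows", "payload": {
  "rows": [
    [[0,0,0],[5,-1,0],1],
    [[0,0,0],[9,-1,0],1],
    [[0,0,0],[12,0,0],1],
    [[0,0,0],[13,0,0],1],
    [[0,0,0],[13,0,0],1],
    [[0,0,0],[11,0,0],1],
    [[0,0,0],[7,0,0],1],
    [[0,0,0],[4,0,0],1],
    [[0,0,0],[0,0,0],1],
    [[0,0,0],[0,0,0],1]
  ]
}}

```text
t: 28.48
tcp_pos: [0.4062, 0.2994, 0.1685]
tool_rot: [0.627, 0.779, 0.0, -0.001]
force: [1.1, 0.7, -3.6]
finger_gap: 0.191
gripper_force: 89.5
```

```bash
python3 look.py 13
python3 - <<'E'
from m import *
c=get_calibration('top')
for uv in((213.6,227.7),(220,264)): print(onplane(c,*uv,.124))
p=np.load('pics/top13.npz')['p']
cv2.imwrite('pics/c10.png',cv2.resize(p[200:300,120:240],None,fx=5,fy=5,interpolation=2)[:,:,::-1])
E
```

```text
F [ 1.1  0.7 -3.6] tcp [0.4062 0.2994 0.1685] rv [[-0.213, 0.977, -0.001], [0.977, 0.213, 0.001], [0.001, -0.0, -1.0]]
pan o [0.4104 0.2799 0.1215]
top 101 [167.1 247.7] [112 221 127] s,t 457 606 PAN [-0.007  0.019]
top 105 [170.3 265.8] [ 13 236 238] s,t 404 600 PAN [-0.007 -0.029]
side 74 [185.8 162.6] [149 161 169] s,t 612 775 PAN [-0.018  0.026]
[0.48100136 0.1718014  0.124     ]
[0.38595669 0.15295282 0.124     ]
```

View pics/c10.png

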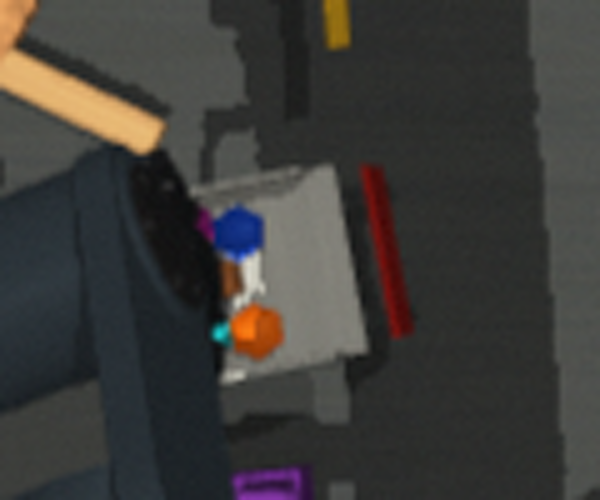

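Run:
```python
from m import *
c=get_calibration('top')
u=np.array([.213,-.977]); v=np.array([.977,.213])
for n,a,b,z in(('nose',(187,232.6),(193.4,271),.1235),('guard in',(192.4,233.6),(199,267),.105)):
    m=(onplane(c,*a,z)+onplane(c,*b,z))[:2]/2; w=(onplane(c,*a,z)-onplane(c,*b,z))[:2]; print(n,m.round(4),'along',u@m*1000,'lat',v@m*1000,'len',np.linalg.norm(w),np.degrees(np.arctan2(w[1],w[0])))
```

```text
nose [0.4172 0.2318] along -137.61526536785541 lat 456.98558008743146 len 0.10211575723789132 10.96048868352528
guard in [0.4211 0.2205] along -125.7231251357761 lat 458.3682654027893 len 0.09080816135416624 12.609685616142919
```

>>> {"api": "play_rows", "payload": {
  "rows": [
    [[0,0,0],[0,0,6],1],
    [[0,0,0],[0,0,8],1],
    [[0,0,0],[0,0,8],1],
    [[0,0,0],[0,0,8],1],
    [[0,0,0],[0,0,7],1],
    [[0,0,0],[0,0,5],1],
    [[0,0,0],[0,0,3],1],
    [[0,0,0],[-2,0,0],1],
    [[0,0,0],[-2,0,0],1],
    [[0,0,0],[-2,0,0],1],
    [[0,0,0],[0,0,0],1]
  ]
}}

```text
t: 29.5
tcp_pos: [0.4079, 0.2935, 0.124]
tool_rot: [0.628, 0.779, 0.001, -0.0]
force: [0.2, -0.2, -3.9]
finger_gap: 0.192
gripper_force: 89.5
```

>>> {"api": "play_rows", "payload": {
  "rows": [
    [[0,0,0],[0,0,1],1],
    [[0,0,0],[0,0,1],1],
    [[0,0,0],[0,0,1],1],
    [[0,0,0],[0,0,1],1],
    [[0,0,0],[0,0,0],1]
  ]
}}

```text
t: 29.92
tcp_pos: [0.4074, 0.2938, 0.1194]
tool_rot: [0.628, 0.779, 0.0, -0.001]
force: [0.5, -0.2, -4.3]
finger_gap: 0.193
gripper_force: 89.5
```

>>> {"api": "play_rows", "payload": {
  "rows": [
    [[0,0,0],[0,0,0.5],1],
    [[0,0,0],[0,0,0.5],1],
    [[0,0,0],[0,0,0.5],1],
    [[0,0,0],[0,0,0],1]
  ]
}}

```text
t: 30.25
tcp_pos: [0.4075, 0.2939, 0.119]
tool_rot: [0.627, 0.779, 0.001, -0.001]
force: [-2.7, -0.9, 5.0]
finger_gap: 0.194
gripper_force: 90.7
```

```bash
python3 look.py 14;  python3 - <<'E'
from m import *
p=np.load('pics/top14.npz')['p']
q=np.load('pics/side14.npz')['p']
o=np.concatenate([p[210:300,140:240],q[130:220,140:240]],1)
cv2.imwrite('pics/c11.png',cv2.resize(o,None,fx=4,fy=4,interpolation=2)[:,:,::-1])
E
```

```text
F [-2.7 -0.9  5. ] tcp [0.4075 0.2939 0.119 ] rv [[-0.213, 0.977, 0.0], [0.977, 0.213, 0.002], [0.002, 0.0, -1.0]]
pan o [0.4118 0.2744 0.072 ]
top 63 [195.7 250.3] [  2 155 107] s,t 442 525 PAN [ 0.051 -0.002]
top 93 [173.5 247. ] [112 217 126] s,t 457 588 PAN [-0.006  0.019]
top 94 [176.5 264.7] [ 12 239 173] s,t 406 583 PAN [-0.007 -0.03 ]
side 71 [189.  177.5] [137 158 139] s,t 546 687 PAN [-0.018  0.026]
side 12 [175.1 181.9] [ 92 123 166] s,t 497 701 PAN [-0.036 -0.016]
```

View pics/c11.png

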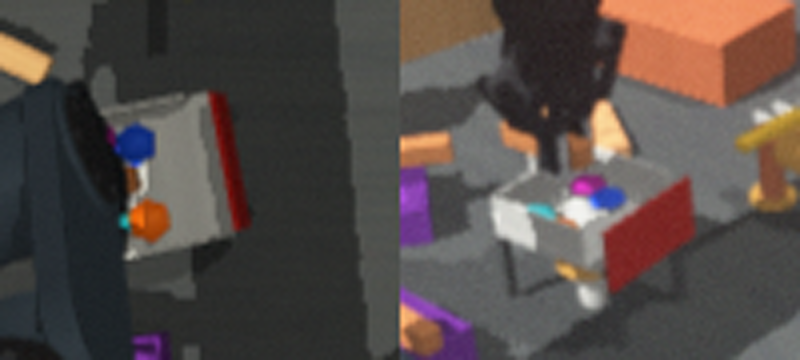

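>>> {"api": "play_rows", "payload": {
  "rows": [
    [[0,0,0],[0,0,-0.5],0.7],
    [[0,0,0],[0,0,0],0.5],
    [[0,0,0],[0,0,0],0],
    [[0,0,0],[0,0,0],0],
    [[0,0,0],[0,0,0],0],
    [[0,0,0],[0,0,0],0],
    [[0,0,0],[0,0,-8],0],
    [[0,0,0],[0,0,-15],0],
    [[0,0,0],[0,0,-20],0],
    [[0,0,0],[0,0,-25],0],
    [[0,0,0],[0,0,-20],0],
    [[0,0,0],[0,0,0],0]
  ]
}}

```text
t: 31.35
tcp_pos: [0.41, 0.2948, 0.2109]
tool_rot: [0.627, 0.779, 0.004, 0.001]
force: [0.4, 0.8, -0.3]
finger_gap: 1.002
gripper_force: 0.0
```

>>> {"api": "play_rows", "payload": {
  "rows": [
    [[0,0,0],[0,15,0],1],
    [[0,0,0],[0,20,0],1],
    [[0,0,0],[0,20,0],1],
    [[0,0,0],[0,20,0],1],
    [[0,0,0],[0,20,0],1],
    [[0,0,0],[0,20,0],1],
    [[0,0,0],[0,15,0],1],
    [[0,0,0],[0,8,0],1],
    [[0,0,2.5],[0,0,0],1],
    [[0,0,5],[0,0,0],1],
    [[0,0,5],[0,0,0],1],
    [[0,0,0],[0,0,0],1]
  ]
}}

```text
t: 32.35
tcp_pos: [0.5416, 0.3227, 0.2061]
tool_rot: [0.709, 0.705, -0.0, -0.001]
force: [-0.3, -0.2, 0.7]
finger_gap: 0.0
gripper_force: 0.0
```

```bash
python3 - <<'E'
from m import *
print(sense()['tcp_pos'],sense()['force'])
p,_=snap('top','top15');q,_=snap('side','side15')
o=np.concatenate([p[160:290,130:240],q[120:250,140:250]],1)
cv2.imwrite('pics/c12.png',cv2.resize(o,None,fx=3.6,fy=3.6,interpolation=2)[:,:,::-1])
E
```

```text
[0.54156842 0.32272125 0.20610087] [-0.31478657 -0.21686106  0.65802207]
```

View pics/c12.png

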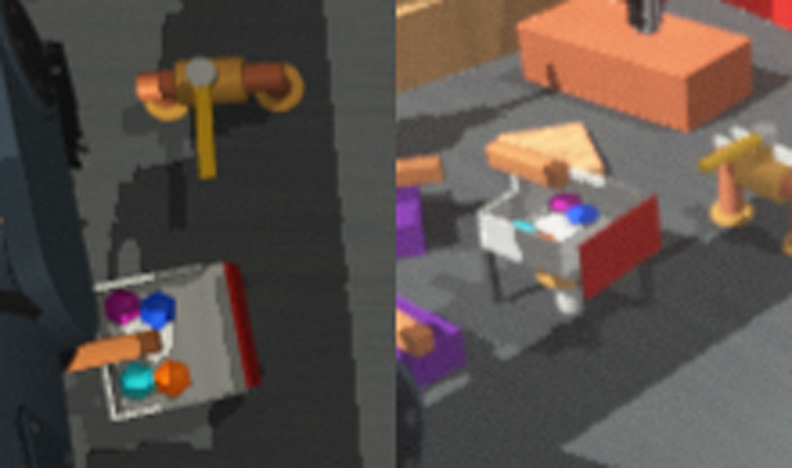

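>>> {"api": "play_rows", "payload": {
  "rows": [
    [[0,0,0],[0,0,14],1],
    [[0,0,0],[0,0,14],1],
    [[0,0,0],[0,0,14],1],
    [[0,0,0],[0,0,14],1],
    [[0,0,0],[0,0,14],1],
    [[0,0,0],[0,0,14],1],
    [[0,0,0],[0,0,14],1],
    [[0,0,0],[0,0,14],1],
    [[0,0,0],[-12,0,0],1],
    [[0,0,0],[-12,0,0],1],
    [[0,0,0],[-12,0,0],1],
    [[0,0,0],[0,0,0],1]
  ]
}}

```text
t: 33.45
tcp_pos: [0.5426, 0.2843, 0.0955]
tool_rot: [0.709, 0.705, 0.0, -0.0]
force: [-0.0, -0.5, -0.0]
finger_gap: -0.001
gripper_force: 0.0
```

>>> {"api": "play_rows", "payload": {
  "rows": [
    [[0,0,0],[-8,0,0],1],
    [[0,0,0],[-8,0,0],1],
    [[0,0,0],[-8,-1,0],1],
    [[0,0,0],[-8,-1,0],1],
    [[0,0,0],[-8,-1,0],1],
    [[0,0,0],[-7,0,0],1],
    [[0,0,0],[-8,4,0],1],
    [[0,0,0],[-9,4,0],1],
    [[0,0,0],[-9,4,0],1],
    [[0,0,0],[-8,5,0],1],
    [[0,0,0],[-6,7,0],1],
    [[0,0,0],[-5,8,0],1]
  ]
}}

```text
t: 34.45
tcp_pos: [0.5706, 0.194, 0.094]
tool_rot: [0.709, 0.705, -0.001, -0.001]
force: [-1.6, 2.7, -0.2]
finger_gap: 0.007
gripper_force: 1.3
```

>>> {"api": "play_rows", "payload": {
  "rows": [
    [[0,0,0],[-5,7,0],1],
    [[0,0,0],[-4,7,0],1],
    [[0,0,0],[-2,6,0],1],
    [[0,0,0],[0,4,0],1],
    [[0,0,0],[0,2,0],1],
    [[0,0,0],[0,0,0],1],
    [[0,0,0],[0,0,0],1]
  ]
}}

```text
t: 35.03
tcp_pos: [0.5974, 0.1839, 0.0944]
tool_rot: [0.709, 0.706, 0.001, -0.0]
force: [-0.6, 0.2, -0.2]
finger_gap: -0.002
gripper_force: 0.1
```

>>> {"api": "play_rows", "payload": {
  "rows": [
    [[0,0,0],[0,2,0],1],
    [[0,0,0],[0,2,0],1],
    [[0,0,0],[0,2,0],1],
    [[0,0,0],[0,0,0],1]
  ]
}}

```text
t: 35.37
tcp_pos: [0.599, 0.184, 0.0942]
tool_rot: [0.708, 0.706, -0.003, -0.004]
force: [-7.7, 0.2, 5.1]
finger_gap: -0.0
gripper_force: 4.3
```

>>> {"api": "play_rows", "payload": {
  "rows": [
    [[0,0,0],[0,2,0],1],
    [[0,0,0],[0,1,0],1],
    [[0,0,0],[0,0,0],1]
  ]
}}

```text
t: 35.62
tcp_pos: [0.5992, 0.184, 0.0941]
tool_rot: [0.708, 0.706, -0.005, -0.005]
force: [-11.9, -1.8, 8.8]
finger_gap: 0.0
gripper_force: 6.6
```

>>> {"api": "play_rows", "payload": {
  "rows": [
    [[0,0,0],[0,-10,0],1],
    [[0,0,0],[0,-15,0],1],
    [[0,0,0],[0,-5,-15],1],
    [[0,0,0],[0,0,-20],1],
    [[0,0,0],[0,0,-25],1],
    [[0,0,0],[0,0,-25],1],
    [[0,0,0],[-25,0,-10],1],
    [[0,0,0],[-30,0,0],1],
    [[0,0,0],[-30,0,0],1],
    [[0,0,0],[-30,0,0],1],
    [[0,0,0],[-20,0,0],1],
    [[0,0,0],[0,0,0],1]
  ]
}}

```text
t: 36.62
tcp_pos: [0.5768, 0.0452, 0.1898]
tool_rot: [0.71, 0.704, 0.001, 0.001]
force: [0.3, 0.8, -0.2]
finger_gap: 0.001
gripper_force: 0.0
```

```bash
python3 - <<'E'
from m import *
print(sense()['tcp_pos'],sense()['force'])
p,_=snap('top','top16');q,_=snap('side','side16')
o=np.concatenate([p[160:290,130:240],q[120:250,160:270]],1)
cv2.imwrite('pics/c13.png',cv2.resize(o,None,fx=3.6,fy=3.6,interpolation=2)[:,:,::-1])
c=get_calibration('top')
h,s,v=[cv2.cvtColor(p,cv2.COLOR_RGB2HSV)[...,i].astype(int) for i in range(3)]
m=np.zeros(h.shape,bool); m[170:215,190:220]=1; m&=(abs(h-25)<6)&(s>180)&(v>120)
vs,us=np.nonzero(m); w=np.array([onplane(c,a,b,.105)[:2] for a,b in zip(us,vs)],np.float32)*1000
print(cv2.fitLine(w,2,0,.01,.01).ravel(), w.min(0),w.max(0))
E
```

```text
[0.57676724 0.04517782 0.1897868 ] [ 0.27420333  0.8180861  -0.17549501]
[ 7.8255266e-02 -9.9693334e-01  6.1395868e+02  2.1232315e+02] [604.7045  175.95482] [619.2179  240.86528]
```

View pics/c13.png

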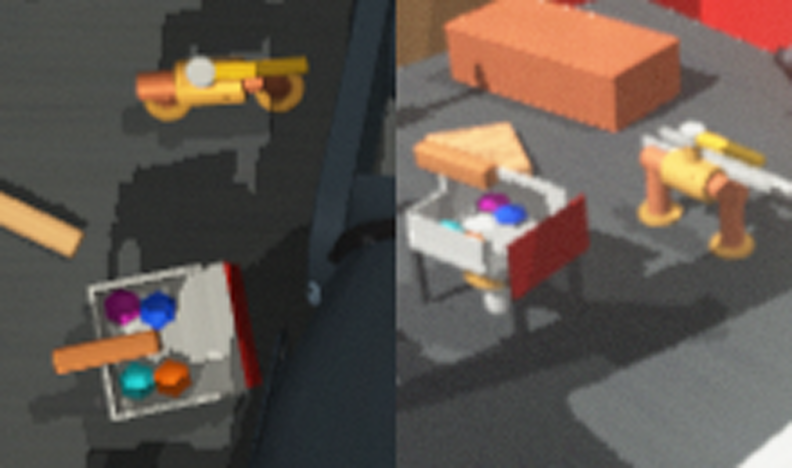

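```bash
python3 - <<'E'
from m import *
c=get_calibration('top'); u=np.array([.213,-.977])
a=(onplane(c,155,240,.104)+onplane(c,161.1,276.1,.104))[:2]/2
print('gap est', -125.7-(u@a*1000+96))
E
```

```text
gap est 5.919292336632751
```

The nose is about 6 mm from the guard plate, all four nuggets are in the pan, and the lever is at its open stop, so I'm handing in.

```bash
python3 -c "
from station import *
print(sign_off())"
```

```text
the job is handed in; nothing more can be done
None
```

The job is handed in, with no verdict returned: I shut the gas cock, set the pan with all four nuggets on the stand (nose about 6 mm from the guard plate), then turned the cock fully open, all in about 37 s with no bystander knowingly touched.

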